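# Roll the tin up its rack to the stop

## Task

Put the orange tin away in its sloped rack: with your fingertips, push it slowly from the foot of the slope up over the crest until it settles in the groove against the red stop, then leave it there. Keep pushing from behind all the way so that it never runs loose on the slope, do not pick it up, and leave the mug, trivet, salt cellar, tongs and green tin where they are.

Things in the scene. Friction and masses are not known exactly. Their poses are not given: they have to be found in the camera images.
- tin: Closed tin with an orange band, a cylinder 56 mm in diameter, 90 mm long, 0.11 to 0.23 kg, lying across the rack. Origin at its centre; y is its axis (within 3 degrees of the rack's y at the start); x and z turn as it rolls. Starts on the landing at the foot of the slope, centre at rack x -98 to -88 mm, z 40 mm. It rolls freely: let go on the slope, it runs back.
- rack: Sloped wooden tin rack, fixed, 280 mm long (x), 116 mm wide (y). Origin on the counter under its middle; x points horizontally in the uphill direction, to the red stop; z up. In its frame, mm: front lip x -140 to -134, top at z 20; level landing x -134 to -80 at z 12. Side rails along the whole rack, 8 thick, inner faces at y = +-50, tops at z 50.
- rack_foot (a point): Point on the rack's middle line where the level landing ends and the slope begins: rack x -80, z 12 mm. The slope rises straight to the crest at 8 degrees.
- rack_crest (a point): Middle of the slope's top edge: rack x 85, z 35 mm. Beyond it (in mm) a step 4 down into the level groove, x 85 to 130 at z 31, which ends at the red stop (face at x 130, top at z 66). Once the tin's centre is past the crest it drops forward into the groove and stays there by itself.
- rack_home (a point): Where the tin's centre is when it lies in the groove against the stop: rack x 100.5, z 59 mm (it has about 2 mm of play along x).
- ramp: The slope's plywood board (part of the rack), 167 mm long, 100 mm wide. Origin at the middle of its top surface, at rack x 2.5, z 23.5 mm; x up the slope, z square to its surface: the tin's centre is at z = 28 mm while it rolls on it.
- mug: Yellow ceramic mug, 80 mm diameter, 88 mm high, handle at its +y, standing on the trivet beside the rack at about rack y -175 mm. Origin at the centre of its underside. Leave alone.
- trivet: Round grey plastic trivet, 160 mm diameter, 8 mm thick, under the mug. Origin at the centre of its underside. Leave alone.
- cellar: Glass salt cellar with a hinged steel lid, 64 mm diameter, 48 mm high, beside the rack at about rack y +120, x -45 mm. Origin at the centre of its underside. Leave alone.
- tongs: Steel tongs locked closed, 260 mm long (along their x), 36 mm wide, 18 mm high, lying at about rack y +220 mm. Origin on the counter under their middle. Leave alone.
- spare_tin: Tin with a green band standing upright beside the rack at about rack x +75, y +120 mm, 56 mm diameter, 90 mm high. Origin at the centre of its underside. Leave alone.
Things that resemble listed ones, but are neither listed nor needed, are in the scene too. What is shaped like the tin but black or turquoise is not meant.

How it is judged:
On the way:
1. the tin is on the slope, between 50 mm up from its foot and the crest (x of tin in the frame of rack between -0.03 and 0.08 m), for 0.2 s.
At the end, for the whole second after the job is handed in: The tin lies at rest in the groove against the red stop: centre at rack x 94 to 107 mm, z 54 to 64 mm, within 12 mm of the middle across, its axis within 0.12 rad of the rack's y (x of tin in the frame of rack between 0.094 and 0.107 m and z of tin in the frame of rack between 0.054 and 0.064 m and y of tin in the frame of rack between -0.012 and 0.012 m and angle between the y axis of tin and the y axis of rack, either way round below 0.12 rad and linear speed of tin below 0.02 m/s and angular speed of tin below 0.4 rad/s); the robot touches nothing.
It fails at once if the tin runs loose on the slope: faster than 0.15 m/s with the robot not touching it (x of tin in the frame of rack between -0.1 and 0.08 m and linear speed of tin above 0.15 m/s and contact force between tin and the fingers below 0.02 N and contact force between tin and the arm below 0.02 N).
It fails at once if the tin is lifted: its centre more than 45 mm above the plane of the slope (28 when rolling on it) (z of tin in the frame of ramp above 0.045 m).
It fails at once if the mug, trivet, salt cellar, tongs or green tin is moved more than 15 mm (distance of any of trivet, mug, cellar, tongs, spare_tin from where it was at the start of the episode above 0.015 m).
It also fails if it takes over 48 s, if anything falls off the work surface, if the arm or the gripper's body presses on something with over 40 N, if the wrist force passes 120 N, or if a joint passes its speed limit or range.

## Robot

A 7-joint arm with a two-finger parallel gripper is mounted at the origin on the work surface. World frame = base frame: x ahead of the robot, y to its left, z up, the work surface at z = 0. Lengths are in m, angles in rad, forces in N, time in s.
With the tool pointing down it reaches from about 0.4 to 0.875 m from the base axis. Payload 19.3 kg.
Tool frame: the origin (TCP) lies on the centre line of the jaws, within the pads' length; the fingertips stand 14 mm ahead of it and the grasp point (between the pads) lies 5 mm behind it; x points along the fingers, y is the direction in which the jaws open and shut, and the axes are right-handed (so a half turn about x gives the same grasp; the last joint's range is limited). The gripper opens to 85 mm and grips with 20 to 120 N. Pads are 22 mm wide; open, the fingers measure 114 mm over their backs; the gripper's body (76 mm by 85 mm) begins 54 mm behind the grasp point. The pads swing forward as they close: fully open they stand 13 mm farther back than shut.
Start: joints at [1.036, 0.521, -0.036, 1.599, 0.021, 1.021, -0.113], TCP at [0.28, -0.559, 0.245] pointing down, gripper open.
Joint ranges: [-2.91, 2.91], [-0.3, 2.13], [-1.5, 1.42], [0.17, 2.43], [-1.26, 4.41], [0.16, 1.93], [-2.52, 2.52]. Speed limits (rad/s): [1.89, 1.89, 2.39, 2.39, 3.01, 3.01, 3.01].

## Interface

Orientations are given as [roll, pitch, yaw] about the fixed x, y, z axes, in that order (R = Rz(yaw) Ry(pitch) Rx(roll)).
In Python, from workcell import monitor, optics, bot gives the robot as it stands.
- The arm moves only by the tool arm_command, never from a script. Its arguments are lists of equal length, an entry for each row: "delta_pos": the shift along the tool's x, y, z as a fraction of full scale, a list of three; "rotation": the turn, a rotation vector about the tool's x, y, z as a fraction of full scale, a list of three. In form: {"delta_pos": [[dx, dy, dz], ...], "rotation": [[wx, wy, wz], ...]}. A call has 1 to 10 rows; each row shifts and turns the pose as measured when the row begins, along the tool's axes as they then stand; what a row does not reach is not made up. Full scale, the value 1, is 30 mm for a shift and 6 degrees for a turn. A row lasts 1/10 s, in which the tool goes at most 50 mm and 8.59 degrees, less where a joint would pass 70% of its speed; a pose out of reach is approached as far as the arm can. A call with a number of a shift or a turn outside -1 to 1 is refused whole. A call with a gripper value outside its range is refused whole. "gripper" is the closure, from -1 (fully open) to 1 (shut), so that 0 is half open, set as the call begins (left out, the last holds). The fingers move at their own pace and stop on an object; "grip_force" is the grip in N (left out, the last holds). Time passes only in rows, so rows that do not move let the fingers close. It gives the time, the measured TCP pose, the force and the opening at its end, in the units of the state.
- monitor.observe(): the state, without advancing time (a new reading comes with each control period).
- optics.grab_frame(name): name is "side" or "top"; returns the picture (480x640x3 uint8, red, green, blue); there is no depth.
- optics.camera_params(name): a dict with "fx", "fy", "cx", "cy" (pixels), "origin" and "rotation" of the camera in the world. Camera axes: x right, y down, z forward; pixel columns grow to the right and rows downward; lengths in m; the calibration is good to about 2 mm. A picture is of the moment at which its call begins. camera_params takes no time and is no camera call.
- bot.job_done(): hands the job in, once; it reports no verdict.
The state is a dict: "clock": time; "qpos": joint angles; "qd": joint speeds; "joint_efforts": joint torques, N m; "position": TCP position; "tool_rot": TCP orientation; "force": force on the tool from outside, world axes, zero at the start; "moment": the same for the moment, N m; "grip_width": finger opening in m.
Only numpy, scipy, OpenCV 4.12 (cv2) and the standard library are available. Lean on these libraries where they do the work, as an engineer would, in place of code of your own. Each camera call takes 0.05 s, during which the arm holds its last target. There are 200 camera calls.

## Working session

There is one attempt and no reset: what is moved stays moved. The work goes in short steps, Python scripts to look and compute and a tool call to move; the robot and the scene stay as the last step left them, time stands still between calls to the robot, and variables do not carry over. Pictures are saved under pics/ and viewed, about 8 in all and at most 12, crops included, and the job is handed in when it is done.

Besides the shell and the picture viewer there is one more tool, called after "Call:" as name(argument=value, ...) on one line, values as JSON. arm_command: Moves the arm, as the interface text tells. Its arguments: {"type":"object","properties":{"delta_pos":{"type":"array","items":{"type":"array","items":{"type":"number"}}},"rotation":{"type":"array","items":{"type":"array","items":{"type":"number"}}},"gripper":{"type":"number"},"grip_force":{"type":"number"}},"required":["delta_pos","rotation"]}

```bash
mkdir -p pics; ls
python3 - <<'E'
from workcell import monitor, optics, bot
import cv2,json
for n in("top","side"):
    cv2.imwrite(f"pics/{n}0.png",optics.grab_frame(n)[:,:,::-1]); print(n,optics.camera_params(n))
print(monitor.observe())
E
```

```text
pics
top {'fx': 482.79360742707723, 'fy': 482.79360742707723, 'cx': 326.5628209459771, 'cy': 248.9266490200188, 'origin': array([0.41280642, 0.04685892, 1.09452192]), 'rotation': array([-2.99161978, -0.00716639, -1.5515372 ])}
side {'fx': 533.1393656069456, 'fy': 533.1393656069456, 'cx': 320.4986943868199, 'cy': 245.16400136072113, 'origin': array([ 0.51774438, -0.70202519,  0.79807518]), 'rotation': array([-2.32881367,  0.02258967, -0.07319418])}
{'clock': 0.1, 'qpos': array([ 1.03582422,  0.52194374, -0.03631578,  1.59990684,  0.02117806,
        1.02110959, -0.11282646]), 'qd': array([ 0.00162555, -0.00036204,  0.00022985, -0.00023336,  0.00029603,
        0.00184776,  0.00031335]), 'joint_efforts': array([ 5.40135559e-03, -9.28471398e+01,  1.98598087e+00, -3.70531082e+01,
        1.84496393e-02,  5.43348186e-03,  1.38372711e-04]), 'position': array([ 0.2799875 , -0.55847622,  0.24480587]), 'tool_rot': array([-1.51472213,  1.56981285,  2.09158282]), 'force': array([0.68714648, 0.54924575, 1.2552747 ]), 'moment': array([-0.00488647,  0.04348881,  0.03679928]), 'grip_width': 0.08534735423876265}
```

View pics/top0.png

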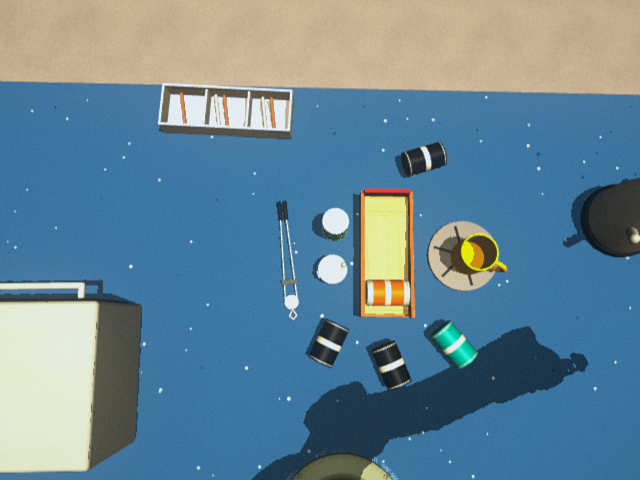

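View pics/side0.png

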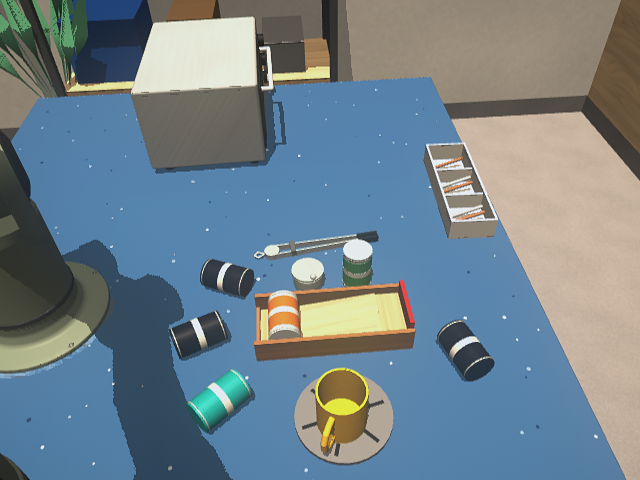

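The top view shows the rack at u 360–413, v 190–317, with the red stop at v≈190 (uphill is away from the robot) and the orange tin at about (388, 293). The side view agrees. The black and turquoise tins are decoys. Next I'll measure.

```bash
cat > h.py <<'E'
import numpy as np,cv2
from scipy.spatial.transform import Rotation as R
from workcell import monitor, optics, bot
def ray(n,uv,z):
    p=optics.camera_params(n); uv=np.atleast_2d(uv).astype(float)
    d=np.c_[(uv[:,0]-p['cx'])/p['fx'],(uv[:,1]-p['cy'])/p['fy'],np.ones(len(uv))]
    d=d@R.from_euler('xyz',p['rotation']).as_matrix().T
    o=np.array(p['origin']); return o+d*((z-o[2])/d[:,2])[:,None]
def hsv(im): return cv2.cvtColor(im,cv2.COLOR_RGB2HSV)
E
python3 - <<'E'
from h import *
im=cv2.imread("pics/top0.png"); 
c=cv2.resize(im[180:325,350:425],None,fx=4,fy=4,interpolation=cv2.INTER_NEAREST)
cs=cv2.imread("pics/side0.png")[270:370,245:425]
cs=cv2.resize(cs,None,fx=2.7,fy=2.7,interpolation=cv2.INTER_NEAREST)
o=np.zeros((max(c.shape[0],cs.shape[0]),c.shape[1]+cs.shape[1],3),np.uint8);o[:c.shape[0],:c.shape[1]]=c;o[:cs.shape[0],c.shape[1]:]=cs
cv2.imwrite("pics/crop.png",o)
h=cv2.cvtColor(im,cv2.COLOR_BGR2HSV)
for v in (210,230,250,270,312): print(v,[tuple(map(int,h[v,u])) for u in list(range(357,367))],'|',[tuple(map(int,h[v,u])) for u in range(405,416)])
print([tuple(map(int,h[v,385])) for v in range(186,198)],[tuple(map(int,h[v,385])) for v in range(304,321)])
E
```

```text
210 [(100, 112, 84), (101, 113, 86), (96, 46, 55), (15, 112, 84), (15, 181, 228), (15, 182, 234), (14, 183, 230), (22, 146, 206), (31, 109, 232), (31, 109, 231)] | [(33, 106, 239), (20, 139, 187), (15, 149, 175), (16, 105, 73), (13, 138, 85), (14, 190, 225), (15, 190, 235), (14, 177, 234), (110, 79, 158), (103, 146, 164), (102, 143, 164)]
230 [(103, 106, 87), (100, 97, 87), (85, 26, 60), (15, 112, 82), (15, 182, 229), (14, 188, 231), (15, 184, 225), (20, 147, 217), (30, 108, 228), (32, 95, 238)] | [(33, 103, 238), (21, 133, 167), (18, 147, 149), (21, 111, 85), (16, 126, 81), (14, 182, 227), (14, 193, 234), (14, 188, 225), (4, 35, 116), (102, 135, 161), (102, 139, 163)]
250 [(102, 86, 86), (100, 105, 80), (81, 31, 58), (16, 106, 87), (14, 185, 231), (14, 185, 231), (15, 180, 227), (21, 146, 219), (30, 105, 230), (29, 106, 231)] | [(22, 132, 168), (17, 142, 158), (18, 140, 158), (17, 113, 88), (21, 99, 67), (13, 176, 164), (14, 192, 227), (14, 184, 230), (13, 134, 189), (104, 96, 160), (102, 137, 166)]
270 [(101, 100, 89), (99, 87, 85), (85, 27, 57), (15, 114, 83), (16, 177, 230), (14,
[... 350 characters left out ...]
 (14, 182, 233), (18, 160, 227), (33, 110, 236), (33, 104, 237)] | [(16, 154, 177), (16, 149, 178), (15, 149, 176), (15, 125, 92), (17, 49, 47), (11, 71, 61), (11, 177, 164), (14, 188, 231), (15, 184, 235), (16, 146, 236), (107, 74, 159)]
[(103, 144, 168), (103, 150, 168), (114, 69, 145), (178, 147, 206), (1, 196, 237), (2, 207, 234), (2, 196, 183), (1, 136, 86), (179, 88, 64), (10, 101, 71), (28, 111, 156), (29, 120, 217)] [(19, 75, 212), (22, 80, 175), (34, 107, 213), (33, 95, 239), (32, 107, 234), (30, 110, 230), (30, 113, 230), (32, 107, 236), (33, 107, 238), (26, 119, 216), (16, 178, 219), (16, 183, 231), (15, 129, 200), (109, 46, 149), (102, 137, 166), (103, 146, 162), (102, 149, 164)]
```

View pics/crop.png

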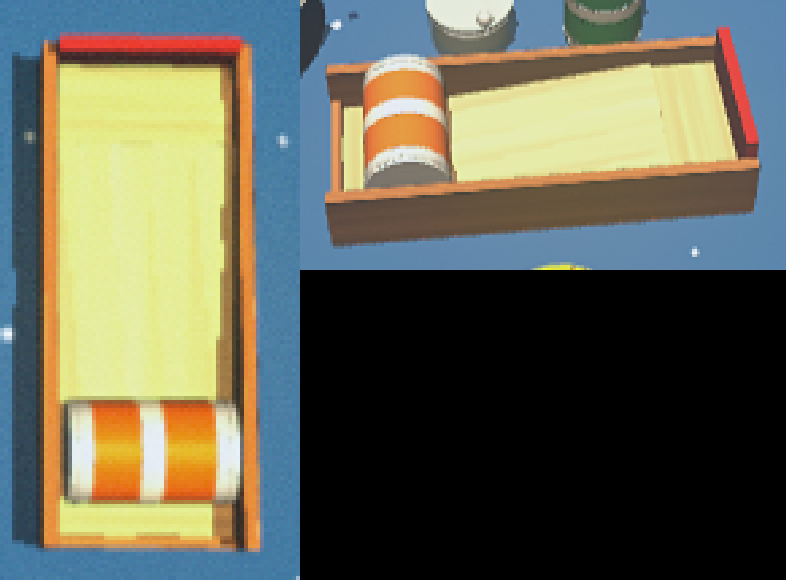

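The crop shows both rail tops as bright strips, the red stop's top edge with its dark face below it, and the tin at the foot. The side view shows the crest seam.

```bash
cat >> h.py <<'E'
def rack(im):
    h=hsv(im).astype(int); H,S,V=h[...,0],h[...,1],h[...,2]
    ends={}
    for k,(a,b) in dict(L=(357,368),R=(407,419)).items():
        pts=[]
        for v in range(200,310):
            u=np.arange(a,b); w=((H[v,u]>=10)&(H[v,u]<=18)&(S[v,u]>160))*np.clip((V[v,u]-100)/130,0,1)
            if w.sum()>1.5: pts.append((( u*w).sum()/w.sum(),v))
        P=ray("top",pts,.05); ends[k]=np.polyfit(P[:,0],P[:,1],1); ends[k+'w']=len(pts)
    m=((H<6)|(H>174))&(S>120)&(V>150); m[:185]=0;m[200:]=0;m[:,:355]=0;m[:,420:]=0
    v,u=np.nonzero(m); e=[(c,v[u==c].max()+.5+(0.3)) for c in range(368,408) if (u==c).any()]
    F=ray("top",e,.066)
    s=(ends['L'][0]+ends['R'][0])/2; yaw=np.arctan(s); c=(ends['L'][1]+ends['R'][1])/2
    gap=(ends['L'][1]-ends['R'][1])*np.cos(yaw)
    ex=np.array([np.cos(yaw),np.sin(yaw)]); ey=np.array([-ex[1],ex[0]])
    n=np.array([0,c]); o=n-ex*(n@ex)+ex*(np.median(F[:,:2]@ex)-.130)
    print('slopes',ends,'gap(108mm)',gap,'face std',(F[:,:2]@ex).std(),'face slope',np.polyfit(F[:,1],F[:,0],1)[0])
    return o,yaw,ex,ey
E
python3 - <<'E'
from h import *
im=cv2.imread("pics/top0.png")[:,:,::-1].copy()
o,yaw,ex,ey=rack(im); print('rack',o,yaw)
# lip check: row 315.5 top z .02, x=-134..-140
for uv,z,n in(((385,314.0),.02,'lip inner -134'),((385,317.2),.02,'lip outer -140')):
    p=ray("top",uv,z)[0,:2]-o; print(n,p@ex,p@ey)
h=hsv(im); m=((h[...,0]>=5)&(h[...,0]<=22)&(h[...,1]>150)&(h[...,2]>150)).astype(np.uint8)
m[:,:367]=0;m[:,410:]=0;m[:275]=0;m[308:]=0
v,u=np.nonzero(m);print('band u',u.min(),u.max(),'v',v.min(),v.max())
# tin silhouette centre: rows of tin approx at center column; axis plane z .04
for uu in (375,402):
    r=np.nonzero(m[:,uu])[0]; mid=(r.min()+r.max())/2; p=ray("top",(uu,mid),.04)[0,:2]-o; print('tin',uu,r.min(),r.max(),p@ex,p@ey)
sm=cv2.imread("pics/side0.png")[:,:,::-1].copy()
# side check: stop inner face bottom corner etc. project known rack points
p=optics.camera_params("side");M=R.from_euler('xyz',p['rotation']).as_matrix()
for q in [(-.14,-.058,.05),(.14,-.058,.05),(-.14,-.058,0),(.13,.058,.066)]:
    w=np.r_[o+ex*q[0]+ey*q[1],q[2]]; c=M.T@(w-p['origin']); print(q,c[0]/c[2]*p['fx']+p['cx'],c[1]/c[2]*p['fy']+p['cy'])
for q in [(-.132,0),(.0725,0)]: print('tool xy at',q,o+ex*q[0]+ey*q[1],np.linalg.norm(o+ex*q[0]))
t=R.from_euler('xyz',monitor.observe()['tool_rot']).as_matrix();print(t.round(3))
E
```

```text
slopes {'L': array([ 0.01374545, -0.04328251]), 'Lw': 110, 'R': array([ 0.0080009 , -0.14797606]), 'Rw': 110} gap(108mm) 0.10468735753466352 face std 0.00026217366316504814 face slope -0.021212567084095683
rack [ 0.56564375 -0.08947894] 0.010872747047898335
lip inner -134 -0.13299594269371953 0.0014117581053521339
lip outer -140 -0.1399928425346885 0.0014797164202936869
band u 373 407 v 280 307
tin 375 280 305 -0.0870423547378443 0.0253300375284087
tin 402 280 305 -0.08652260587268545 -0.03361946337012669
(-0.14, -0.058, 0.05) 253.42165354843797 344.9613188226342
(0.14, -0.058, 0.05) 415.1838630188346 331.62730390567117
(-0.14, -0.058, 0) 256.4940628047601 361.7897392349643
(0.13, 0.058, 0.066) 397.562069819033 277.1175475890579
tool xy at (-0.132, 0) [ 0.43365155 -0.09091412] 0.4430790498867572
tool xy at (0.0725, 0) [ 0.63813946 -0.08869068] 0.6442732436711632
[[-0.     0.448 -0.894]
 [ 0.001 -0.894 -0.448]
 [-1.    -0.001  0.   ]]
```

Call:
arm_command(delta_pos=[[0, -1, -1], [0, -1, -1], [0, -1, -1], [0, -1, -1], [0, -1, -1], [0, -1, -1], [0, -1, -1], [0, -1, -1], [0, -1, -1], [0, 0, 0]], rotation=[[0, 0, 0], [0, 0, 0], [0, 0, 0], [0, 0, 0], [0, 0, 0], [0, 0, 0], [0, 0, 0], [0, 0, 0], [0, 0, 0], [0, 0, 0]], gripper=0)

```text
clock: 1.1
position: [0.4021, -0.1822, 0.2423]
tool_rot: [-1.106, 1.567, 2.499]
force: [0.2, 0.1, 0.3]
grip_width: 0.0427
```

Call:
arm_command(delta_pos=[[0, 0, 0], [0, 0, 0], [0, 0, 0], [0, 0, 0], [0, 0, 0]], rotation=[[1, 0, 0], [1, 0, 0], [1, 0, 0], [1, 0, 0], [0, 0, 0]])

```text
clock: 1.6
position: [0.4018, -0.181, 0.2418]
tool_rot: [-0.579, 1.565, 2.594]
force: [0.7, 0.1, 0.7]
grip_width: 0.0426
```

```bash
cat >> h.py <<'E'
O=np.array([.5656,-.0895]);YAW=.014
def where(target=None):
    s=monitor.observe();t=R.from_euler('xyz',s['tool_rot']).as_matrix()
    W=np.array([[np.cos(YAW),-np.sin(YAW),0],[np.sin(YAW),np.cos(YAW),0],[0,0,1]])
    p=W.T@(s['position']-np.r_[O,0])
    des=W@np.array([[0,0,-1],[0,-1,0],[-1,0,0]]).T.T
    rv=R.from_matrix(t.T@des).as_rotvec(degrees=True)
    print('t',s['clock'],'rack pos mm',(p*1e3).round(1),'rotvec to go (units 6deg)',(rv/6).round(3),'F',s['force'].round(2),'w',s['grip_width'])
    if target is not None:
        d=t.T@(W@(np.array(target)/1e3-p)); print('tool delta units',(d/.03).round(3))
E
python3 -c "
from h import *
where((-137,-2,150))"
```

```text
t 1.6 rack pos mm [-165.   -89.2  241.8] rotvec to go (units 6deg) [0.17  0.046 0.03 ] F [0.7  0.08 0.72] w 0.04259815578279505
tool delta units [ 3.064 -2.88  -1.001]
```

Call:
arm_command(delta_pos=[[0, -1, -0.33], [0, -1, -0.33], [0, -0.88, -0.33], [1, 0, 0], [1, 0, 0], [1, 0, 0], [0, 0, 0]], rotation=[[0.17, 0.05, 0.03], [0, 0, 0], [0, 0, 0], [0, 0, 0], [0, 0, 0], [0, 0, 0], [0, 0, 0]])

```text
clock: 2.3
position: [0.4312, -0.0914, 0.1497]
tool_rot: [3.079, 1.568, -0.026]
force: [-0.3, 1.0, 1.2]
grip_width: 0.0426
```

```bash
python3 -c "
from h import *
where((-137,-2,70))"
```

```text
t 2.3 rack pos mm [-134.4   -0.   149.7] rotvec to go (units 6deg) [ 0.216 -0.031 -0.002] F [-0.35  1.    1.22] w 0.04256888958648319
tool delta units [2.656 0.063 0.098]
```

Call:
arm_command(delta_pos=[[0.7, 0.06, 0.07], [0.7, 0, 0.06], [0.7, 0, 0], [0.4, 0, 0], [0, 0, 0]], rotation=[[0.25, 0, 0], [0.05, 0, 0], [0, 0, 0], [0, 0, 0], [0, 0, 0]])

```text
clock: 2.8
position: [0.4301, -0.0948, 0.0772]
tool_rot: [3.009, 1.564, -0.119]
force: [-0.6, -0.6, 0.9]
grip_width: 0.0428
```

```bash
python3 -c "
from h import *
where((-137,-2,45))
im=optics.grab_frame('side')[230:380,220:420,::-1]
cv2.imwrite('pics/s1.png',cv2.resize(im,None,fx=4,fy=4))"
```

```text
t 2.8 rack pos mm [-135.5   -3.4   77.2] rotvec to go (units 6deg) [-0.001 -0.064 -0.009] F [-0.59 -0.59  0.88] w 0.04275178552333119
tool delta units [ 1.074 -0.048  0.057]
```

View pics/s1.png

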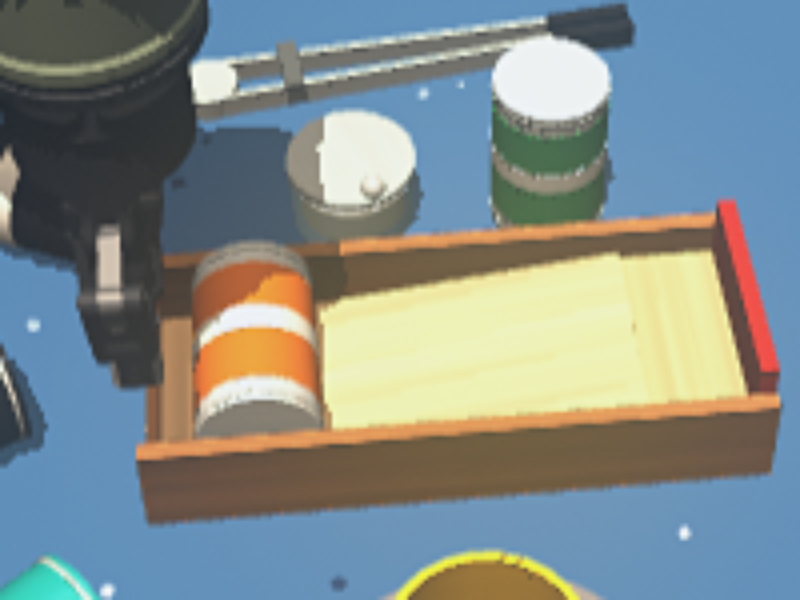

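The gripper is behind the tin. The near fingertip is at about crop (137, 385), above the landing, and its front edge at crop x≈160 is clear of the tin's back at x≈195.

Call:
arm_command(delta_pos=[[0.5, -0.03, 0.03], [0.5, 0, 0], [0.1, 0, 0], [0, 0, 0]], rotation=[[0, -0.06, 0], [0, 0, 0], [0, 0, 0], [0, 0, 0]])

```text
clock: 3.25
position: [0.4329, -0.095, 0.0494]
tool_rot: [2.845, 1.563, -0.28]
force: [-0.4, -1.1, 1.3]
grip_width: 0.0425
```

```bash
python3 -c "
from h import *
where((-127,-2,45))"
```

```text
t 3.25 rack pos mm [-132.8   -3.7   49.4] rotvec to go (units 6deg) [ 0.02  -0.071 -0.022] F [-0.4  -1.08  1.35] w 0.04252460245090976
tool delta units [ 0.147 -0.056 -0.192]
```

Call:
arm_command(delta_pos=[[0.15, -0.05, 0], [0, 0, -0.06], [0, 0, -0.06], [0, 0, -0.06], [0, 0, -0.06], [0, 0, -0.06], [0, 0, -0.06]], rotation=[[0, -0.07, 0], [0, 0, 0], [0, 0, 0], [0, 0, 0], [0, 0, 0], [0, 0, 0], [0, 0, 0]])

```text
clock: 3.95
position: [0.4459, -0.0936, 0.0474]
tool_rot: [2.37, 1.567, -0.756]
force: [0.0, 0.8, 0.3]
grip_width: 0.0433
```

```bash
cat >> h.py <<'E'
def tin():
    im=optics.grab_frame('side'); h=hsv(im); m=((h[...,0]>=5)&(h[...,0]<=19)&(h[...,1]>170)&(h[...,2]>120)).astype(np.uint8)
    m[:265]=0; m[345:]=0; m[:,:240]=0; m[:,420:]=0
    m=cv2.morphologyEx(m,cv2.MORPH_OPEN,np.ones((6,6)))
    v,u=np.nonzero(m); print('tin mask area',len(u),'u',u.min(),u.max(),'v',v.min(),v.max())
    return im
E
python3 -c "
from h import *
where((-127,-2,45)); tin()"
```

```text
t 3.95 rack pos mm [-119.7   -2.4   47.4] rotvec to go (units 6deg) [ 0.023 -0.028 -0.027] F [0.   0.77 0.33] w 0.0433166717886711
tool delta units [ 0.081 -0.014  0.244]
tin mask area 389 u 277 301 v 297 324
```

```bash
python3 -c "
from h import *
optics.grab_frame=lambda n,g=optics.grab_frame: cv2.imread('pics/side0.png')[:,:,::-1].copy()
tin()"
```

```text
tin mask area 525 u 270 297 v 297 326
```

Call:
arm_command(delta_pos=[[0, 0, -0.06], [0, 0, -0.06], [0, 0, -0.06], [0, 0, -0.06], [0, 0, -0.06], [0, 0, -0.06], [0, 0, -0.06], [0, 0, -0.06]], rotation=[[0, 0, 0], [0, 0, 0], [0, 0, 0], [0, 0, 0], [0, 0, 0], [0, 0, 0], [0, 0, 0], [0, 0, 0]])

```text
clock: 4.8
position: [0.4611, -0.0934, 0.0473]
tool_rot: [2.105, 1.568, -1.02]
force: [-0.4, -0.4, 0.7]
grip_width: 0.0428
```

```bash
python3 -c "
from h import *
where((-107,-2,47)); im=tin()[230:380,220:420,::-1]
cv2.imwrite('pics/s2.png',cv2.resize(im,None,fx=4,fy=4))"
```

```text
t 4.8 rack pos mm [-104.5   -2.4   47.3] rotvec to go (units 6deg) [ 0.022 -0.016 -0.027] F [-0.36 -0.37  0.67] w 0.042799817508364875
tool delta units [ 0.009 -0.014  0.083]
tin mask area 429 u 285 310 v 295 323
```

View pics/s2.png

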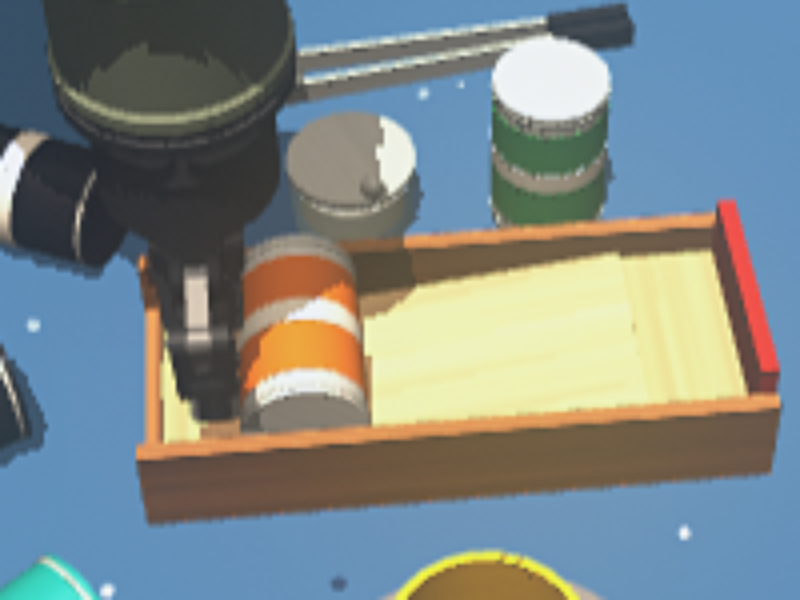

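The fingers are against the tin, whose back is at crop x≈240. It is square across the rack and has moved about 24 mm onto the slope. I'll keep pushing and rise with the slope.

Call:
arm_command(delta_pos=[[-0.01, 0, -0.07], [-0.01, 0, -0.07], [-0.01, 0, -0.07], [-0.01, 0, -0.07], [-0.01, 0, -0.07], [-0.01, 0, -0.07], [-0.01, 0, -0.07], [-0.01, 0, -0.07], [-0.01, 0, -0.07], [-0.01, 0, -0.07]], rotation=[[0, 0, 0], [0, 0, 0], [0, 0, 0], [0, 0, 0], [0, 0, 0], [0, 0, 0], [0, 0, 0], [0, 0, 0], [0, 0, 0], [0, 0, 0]])

```text
clock: 5.85
position: [0.4842, -0.0929, 0.0506]
tool_rot: [2.156, 1.567, -0.969]
force: [-0.4, -0.1, 1.2]
grip_width: 0.0429
```

Call:
arm_command(delta_pos=[[-0.01, 0, -0.07], [-0.01, 0, -0.07], [-0.01, 0, -0.07], [-0.01, 0, -0.07], [-0.01, 0, -0.07], [-0.01, 0, -0.07], [-0.01, 0, -0.07], [-0.01, 0, -0.07], [-0.01, 0, -0.07], [-0.01, 0, -0.07]], rotation=[[0, 0, 0], [0, 0, 0], [0, 0, 0], [0, 0, 0], [0, 0, 0], [0, 0, 0], [0, 0, 0], [0, 0, 0], [0, 0, 0], [0, 0, 0]])

```text
clock: 6.85
position: [0.507, -0.0926, 0.0539]
tool_rot: [2.126, 1.567, -0.999]
force: [-1.0, 0.2, 0.6]
grip_width: 0.0429
```

```bash
python3 -c "
from h import *
where((61,-2,65)); tin()"
```

```text
t 6.85 rack pos mm [-58.6  -2.3  53.9] rotvec to go (units 6deg) [ 0.023 -0.017 -0.027] F [-1.04  0.23  0.62] w 0.04292034926116372
tool delta units [-3.630e-01  1.000e-03 -3.988e+00]
tin mask area 380 u 312 336 v 291 318
```

Call:
arm_command(delta_pos=[[-0.01, 0, -0.07], [-0.01, 0, -0.07], [-0.01, 0, -0.07], [-0.01, 0, -0.07], [-0.01, 0, -0.07], [-0.01, 0, -0.07], [-0.01, 0, -0.07], [-0.01, 0, -0.07], [-0.01, 0, -0.07], [-0.01, 0, -0.07]], rotation=[[0, 0, 0], [0, 0, 0], [0, 0, 0], [0, 0, 0], [0, 0, 0], [0, 0, 0], [0, 0, 0], [0, 0, 0], [0, 0, 0], [0, 0, 0]])

```text
clock: 7.9
position: [0.53, -0.0922, 0.0572]
tool_rot: [2.15, 1.567, -0.975]
force: [-1.0, 0.4, 1.6]
grip_width: 0.0432
```

Call:
arm_command(delta_pos=[[-0.01, 0, -0.07], [-0.01, 0, -0.07], [-0.01, 0, -0.07], [-0.01, 0, -0.07], [-0.01, 0, -0.07], [-0.01, 0, -0.07], [-0.01, 0, -0.07], [-0.01, 0, -0.07], [-0.01, 0, -0.07], [-0.01, 0, -0.07]], rotation=[[0, 0, 0], [0, 0, 0], [0, 0, 0], [0, 0, 0], [0, 0, 0], [0, 0, 0], [0, 0, 0], [0, 0, 0], [0, 0, 0], [0, 0, 0]])

```text
clock: 8.9
position: [0.5529, -0.0918, 0.0605]
tool_rot: [2.147, 1.568, -0.978]
force: [-0.9, -0.1, 0.6]
grip_width: 0.0425
```

```bash
python3 -c "
from h import *
where((61,-2,65)); im=tin()[230:380,220:420,::-1]
cv2.imwrite('pics/s3.png',cv2.resize(im,None,fx=4,fy=4))"
```

```text
t 8.9 rack pos mm [-12.7  -2.1  60.5] rotvec to go (units 6deg) [ 0.023 -0.017 -0.026] F [-0.88 -0.08  0.6 ] w 0.04245531515889469
tool delta units [-0.146  0.003 -2.458]
tin mask area 394 u 336 361 v 287 313
```

View pics/s3.png

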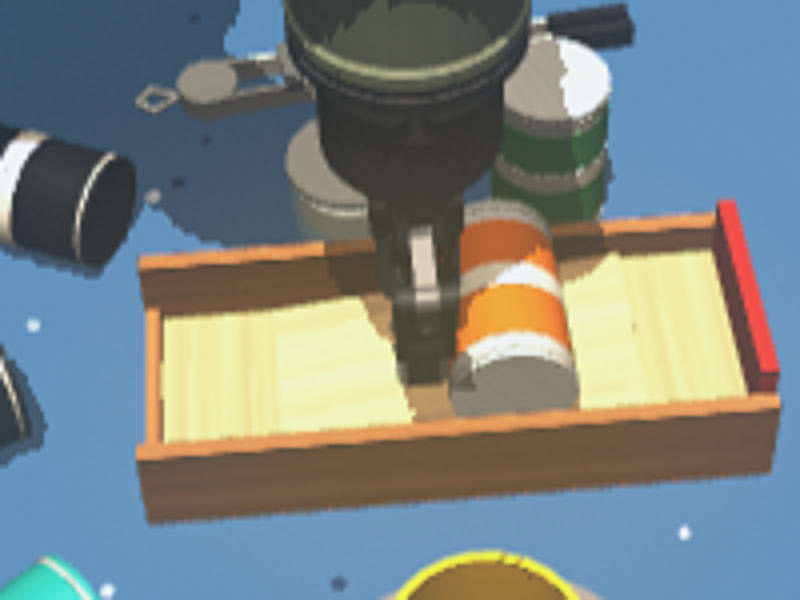

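The tin is mid-slope, square, and still in contact with the fingers. Continuing.

Call:
arm_command(delta_pos=[[-0.007, 0, -0.07], [-0.007, 0, -0.07], [-0.007, 0, -0.07], [-0.007, 0, -0.07], [-0.007, 0, -0.07], [-0.007, 0, -0.07], [-0.007, 0, -0.07], [-0.007, 0, -0.07], [-0.007, 0, -0.07], [-0.007, 0, -0.07]], rotation=[[0, 0, 0], [0, 0, 0], [0, 0, 0], [0, 0, 0], [0, 0, 0], [0, 0, 0], [0, 0, 0], [0, 0, 0], [0, 0, 0], [0, 0, 0]])

```text
clock: 9.95
position: [0.5759, -0.0914, 0.0628]
tool_rot: [2.169, 1.567, -0.957]
force: [-0.7, -0.4, 0.2]
grip_width: 0.0428
```

Call:
arm_command(delta_pos=[[-0.007, 0, -0.07], [-0.007, 0, -0.07], [-0.007, 0, -0.07], [-0.007, 0, -0.07], [-0.007, 0, -0.07], [-0.007, 0, -0.07], [-0.007, 0, -0.07], [-0.007, 0, -0.07], [-0.007, 0, -0.07], [-0.007, 0, -0.07]], rotation=[[0, 0, 0], [0, 0, 0], [0, 0, 0], [0, 0, 0], [0, 0, 0], [0, 0, 0], [0, 0, 0], [0, 0, 0], [0, 0, 0], [0, 0, 0]])

```text
clock: 10.95
position: [0.5987, -0.091, 0.0651]
tool_rot: [2.151, 1.568, -0.974]
force: [-0.4, 0.4, 0.7]
grip_width: 0.0426
```

```bash
python3 -c "
from h import *
where((61,-2,65)); tin()"
```

```text
t 10.95 rack pos mm [33.1 -1.9 65.1] rotvec to go (units 6deg) [ 0.023 -0.017 -0.026] F [-0.44  0.45  0.7 ] w 0.04256922574374809
tool delta units [ 0.005  0.005 -0.929]
tin mask area 322 u 364 386 v 282 309
```

Call:
arm_command(delta_pos=[[0, 0, -0.07], [0, 0, -0.07], [0, 0, -0.07], [0, 0, -0.07], [0, 0, -0.07], [0, 0, -0.07], [0, 0, -0.07], [0, 0, -0.07], [0, 0, -0.07]], rotation=[[0, 0, 0], [0, 0, 0], [0, 0, 0], [0, 0, 0], [0, 0, 0], [0, 0, 0], [0, 0, 0], [0, 0, 0], [0, 0, 0]])

```text
clock: 11.9
position: [0.6198, -0.0905, 0.0652]
tool_rot: [2.334, 1.567, -0.791]
force: [0.2, -0.0, 0.2]
grip_width: 0.0429
```

```bash
python3 -c "
from h import *
where((61,-2,65)); im=tin()[230:380,220:420,::-1]
cv2.imwrite('pics/s4.png',cv2.resize(im,None,fx=4,fy=4))"
```

```text
t 11.9 rack pos mm [54.2 -1.8 65.2] rotvec to go (units 6deg) [ 0.025 -0.024 -0.025] F [ 0.19 -0.02  0.17] w 0.042884266492254366
tool delta units [ 0.007  0.007 -0.228]
tin mask area 295 u 377 404 v 297 311
```

View pics/s4.png

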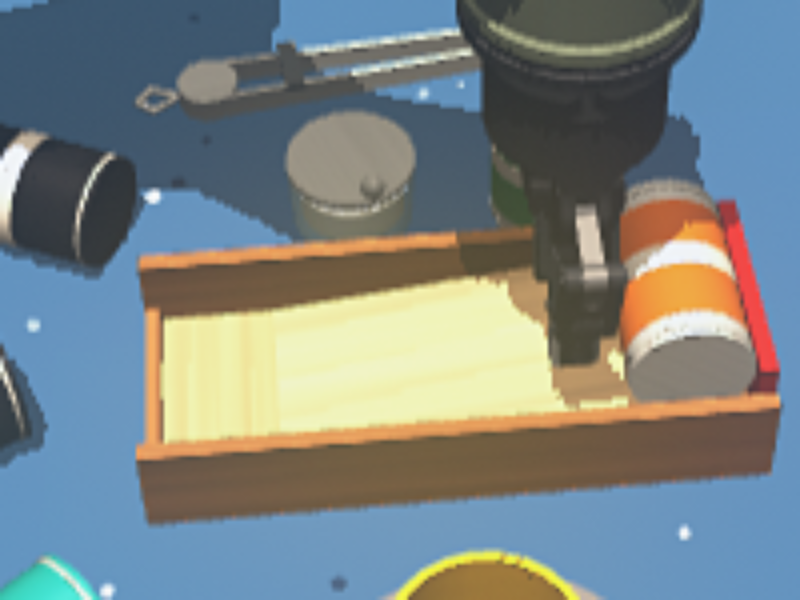

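The tin has dropped into the groove and lies square against the red stop (crop x 622–755), clear of the fingers. I'll back off and rise.

Call:
arm_command(delta_pos=[[0, 0, 0.3], [-0.1, 0, 0.5], [-0.3, 0, 0.5], [-1, 0, 0.3], [-1, 0, 0], [-1, 0, 0], [-1, 0, 0], [-1, 0, 0.5], [0, 0, 1], [0, 0, 1]], rotation=[[0, 0, 0], [0, 0, 0], [0, 0, 0], [0, 0, 0], [0, 0, 0], [0, 0, 0], [0, 0, 0], [0, 0, 0], [0, 0, 0], [0, 0, 0]])

```text
clock: 12.95
position: [0.4878, -0.0919, 0.2316]
tool_rot: [1.586, 1.568, -1.539]
force: [1.0, 0.4, -0.2]
grip_width: 0.0425
```

Call:
arm_command(delta_pos=[[0, 0, 1], [0, 0, 1], [0, 0, 1], [0, 0, 1], [0, 0, 0], [0, 0, 0]], rotation=[[0, 0, 0], [0, 0, 0], [0, 0, 0], [0, 0, 0], [0, 0, 0], [0, 0, 0]])

```text
clock: 13.55
position: [0.3554, -0.0945, 0.2314]
tool_rot: [1.663, 1.566, -1.464]
force: [0.7, -0.2, 0.6]
grip_width: 0.0426
```

Run:
```python
from h import *
where(); s=tin(); s2=tin(); print('change',np.abs(s[265:345,340:420].astype(int)-s2[265:345,340:420]).mean())
t=optics.grab_frame('top'); h=hsv(t)
ex=np.array([np.cos(YAW),np.sin(YAW)]);ey=np.array([-ex[1],ex[0]])
m=((h[...,0]>=5)&(h[...,0]<=22)&(h[...,1]>150)&(h[...,2]>120)).astype(np.uint8)
m[:,:367]=0;m[:,407:]=0;m[:180]=0;m[240:]=0
m=cv2.morphologyEx(m,cv2.MORPH_OPEN,np.ones((4,4)))
for c in cv2.findContours(m,0,2)[0]:
    x,y,w,hh=cv2.boundingRect(c); p=ray('top',(x+(w-1)/2,y+(hh-1)/2),.059)[0,:2]-O; print((x,y,w,hh),(p@ex*1e3).round(1),(p@ey*1e3).round(1))
a=s[230:380,220:420,::-1]; b=t[180:330,270:470,::-1]
cv2.imwrite('pics/end.png',np.hstack([cv2.resize(q,None,fx=2,fy=2) for q in(a,b)]))
```

```text
t 13.55 rack pos mm [-210.2   -2.1  231.4] rotvec to go (units 6deg) [ 0.006 -0.004 -0.046] F [ 0.68 -0.18  0.61] w 0.04258505442352492
tin mask area 500 u 374 404 v 282 310
tin mask area 499 u 374 404 v 282 310
change 0.3246875
(391, 206, 14, 13) 88.7 -23.5
(374, 206, 12, 13) 88.4 16.0
(392, 194, 13, 11) 118.0 -25.1
(374, 194, 12, 10) 118.9 15.7
```

View pics/end.png

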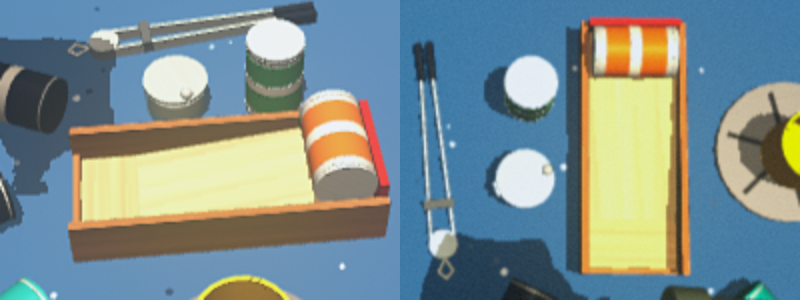

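The tin lies in the groove against the stop: x≈102 mm, y≈-4 mm, square, at rest. The neighbouring objects look untouched and the arm is clear.

```bash
python3 -c "
from workcell import bot
print(bot.job_done())"
```

```text
the job is handed in; nothing more can be done
None
```

I pushed the orange tin up the slope with two half-open fingertips, at about 23 mm/s and from behind all the way. It went over the crest into the groove against the red stop. I then backed the fingers off, raised the arm clear and handed the job in at about 14 s.

**Final position:** the top view puts the tin's centre at roughly rack x 102 mm, y -4 mm, square across the rack. Two successive side pictures showed it still. I did not measure its height separately; in the picture it sits down in the groove.

**Other objects:** the salt cellar, tongs, green tin, mug and trivet looked unmoved, and the arm was clear of everything. I judged this from the pictures and did not measure it.

**Checks that disagreed:**
- **Rail spacing:** it measured 104.7 mm between rail centre lines against the true 108 mm.
- **Rack direction:** the two rails and the stop gave rack angles between 0.008 and 0.021 rad, so I used 0.014.
- **Tin start:** it measured x -87 mm, just outside the stated -98 to -88 mm.

These are errors of a few millimetres at most and did not affect the push. Wrist forces stayed within the noise (under 2 N), so contact was confirmed by the pictures and the tin keeping pace with the fingers.

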